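# Seat the sliding parts tray in its runner notches and shut the drawer

## Robot

A 7-joint arm with a two-finger parallel gripper is mounted at the origin on the work surface. World frame = base frame: x ahead of the robot, y to its left, z up, the work surface at z = 0. Lengths are in m, angles in rad, forces in N, time in s.
With the tool pointing down it reaches from about 0.35 to 0.9 m from the base axis. Payload 8.1 kg.
Tool frame: the origin (TCP) lies between the finger pads; the fingertips stand 17 mm ahead of it and the grasp point (between the pads) lies 2 mm behind it; z points along the fingers, y is the line along which they close (so a half turn about z gives the same grasp; the last joint's range is limited). The gripper opens to 92 mm and grips with 3 to 60 N. Pads are 19 mm wide; open, the fingers measure 130 mm over their backs; the gripper's body (75 mm by 190 mm) begins 47 mm behind the grasp point.
Start: joints at [1.018, 0.434, 0.025, 1.573, -0.012, 1.134, -0.075], TCP at [0.272, -0.563, 0.244] pointing down, gripper open.
Joint ranges: [-2.62, 2.62], [-0.44, 2.09], [-1.27, 1.32], [0.08, 2.57], [-1.32, 4.46], [0.12, 2], [-2.74, 2.74]. Speed limits (rad/s): [2.22, 2.22, 3.01, 3.01, 3.14, 3.14, 3.14].

## Interface

Orientations are given as a rotation vector (axis times angle).
In Python, from cell import observe, get_image, calibration, sign_off, look_for, regions_of, landmark_of gives the robot as it stands.
- The arm moves only by the tool jog_arm, never from a script. Its argument "plan" is a list of rows, each an object with "offset": the shift along the tool's x, y, z normalised to -1 to 1, where 1 is 0.15 m, a list of three; "twist": the turn, a rotation vector about the tool's x, y, z normalised to -1 to 1, where 1 is 2 pi rad, a list of three; "fingers": the gripper command: -1 is shut, 1 is fully open, values between are in proportion. In form: [{"offset": [x, y, z], "twist": [ax, ay, az], "fingers": fingers}, ...]. A call has 1 to 20 rows; each row is the pose to reach, as a shift and turn from the pose commanded when the call began, along the tool's axes at that moment, turning the shorter way round; what a row does not reach only later rows make up. A row lasts 1/8 s, in which the tool goes at most 62.5 mm and 10.7 degrees, less where a joint would pass 70% of its speed; a pose out of reach is approached as far as the arm can. A call with a number of a shift or a turn outside -1 to 1 is refused whole. A call with a gripper value outside its range is refused whole. The fingers move at their own pace and stop on an object; "newtons" is the grip in N (left out, the last holds). Time passes only in rows, so rows that repeat a pose let the fingers close. It gives the time, the measured TCP pose, the force, the opening and the grip force at its end, in the units of the state.
- observe(): the state, without advancing time (a new reading comes with each control period).
- get_image(name): name is "scene" or "top" or "wrist"; returns the picture (400x640x3 uint8, red, green, blue); there is no depth.
- calibration(name): a dict with "fov_y" (degrees; the focal length in pixels is half the picture's height over the tangent of half this angle, whatever the lens; pixels are square), "cx", "cy" (the principal point, pixels), "position" and "attitude" of the camera in the world. Camera axes: x right, y down, z forward; pixel columns grow to the right and rows downward; lengths in m; the calibration is good to about 2 mm. A picture is of the moment at which its call begins: read the wrist's pose just before it. calibration takes no time and is no camera call; for the wrist camera it gives the pose at the moment of the call.
- sign_off(): hands the job in; it is judged then, once.
Trained networks look in the newest picture that a camera, given by its name, has taken for a name from the list of things; names that differ only in an ending like _2 or _b are one class to them, and where a whole thing is asked for, a point or a joint stands for the part that bears it (a point fixed in the world has none). Each returns a list of dicts, best first, with "conf" (0 to 1); they miss things now and then, are a little off and sometimes report something else, mostly with a low value. They report only what shows in the picture. A call takes as long as a camera call. They do not tell look-alikes from the thing itself.
- look_for(thing, camera): "box" ([left, top, width, height] as shares, 0 to 1, of the picture: columns of its width, rows of its height, round what is visible of it).
- regions_of(thing, camera): "region" (400x640 bool, what is visible of it) and "box" ([left, top, width, height] as shares, 0 to 1, of the picture: columns of its width, rows of its height, round what is visible of it).
- landmark_of(thing, camera): "at" ([row, column] as shares, 0 to 1, of the picture: columns of its width, rows of its height: a listed point, or the origin of a listed thing).
The state is a dict: "clock": time; "joints": joint angles; "dq": joint speeds; "joint_efforts": joint torques, N m; "position": TCP position; "ee_rot": TCP orientation; "force": force on the tool from outside, world axes, zero at the start; "ft_torque": the same for the moment, N m; "width": opening from 0.0 (shut) to 1.0 (fully open); "gripper_force": force on a finger pad.
Only numpy, scipy, OpenCV 4.12 (cv2) and the standard library are available. Lean on these libraries where they do the work, as an engineer would, in place of code of your own. Each camera call takes 0.05 s, during which the arm holds its last target. There are 200 camera calls.

## Task

The parts tray in the open drawer is riding high on its runners and would catch under the riser. Leaving the drawer open, push the tray along its runners towards the drawer's front (the side with the brass pull), never lifting it, until it drops down into its locating notches and sits level below the drawer's rim; only then push the drawer fully shut, with the tray still down in its notches. Leave the comb, the file, the glass lens and the tin where they are, and finish with the hand clear.

Things in the scene. Friction and masses are not known exactly. Their poses are not given: they have to be found in the camera images.
- riser: Low fixed bench riser of brown ash, 220 mm deep, 275 mm wide, 86 mm high, one shallow drawer under its 22 mm top board (board's underside 64 mm up). Origin: middle of its front face at bench level; x axis points into the case, y along the front, z up. The drawer slides out along the riser's -x.
- drawer (a joint): How far the drawer is out, in m: 0 fully shut, 0.20 at its outer stop. It stands 0.185 to 0.20 out at the start. It stays where it is left; about 3 N moves it.
- drawer_pull (a point): Centre of the outer end face of the brass knob on the drawer front, 34 mm above the bench; moves with the drawer. The knob is 23 mm in diameter and stands 24 mm out from the front panel (262 mm wide, 16 mm thick, upper edge 62 mm above the bench). Pushing on it along the riser's +x shuts the drawer.
- tray_seat (a point): Where tray's origin lies once seated; moves with the drawer, axes as the riser's. 36 mm above the bench, 58 mm behind the inside of the drawer front, midway between the sides. Drawer inside: 195 x 195 mm, floor 13 mm and side rims 62 mm above the bench. A runner 14 mm wide, top 36 mm above the bench, lines each side; each has two 14 mm long notches.
- tray: Loose dark wooden tray, about 0.4 kg: 96 mm along the drawer, 190 across, 24 high, walls 7 thick, floor 5, open above; middle bay (86 wide) empty. Origin: centre of the body's underside, axes as the riser's. Two cross battens below, 10 wide, 8 high, 76 apart, ride on the runners. It starts 20 to 53 mm behind its seat (riser's +x) and 8 mm high; at the seat it drops 8 mm, both battens at once.
- comb: Bystander: bamboo harmonica comb, 102 x 27 mm, 7 mm thick, lying on the bench at the drawer's +y side. Origin under its centre.
- file: Bystander: flat steel tuning file with an orange handle, 180 mm long, 16 mm wide, 14 mm high, lying on the bench at the drawer's -y side. Origin under its tang.
- lens: Bystander: green glass paperweight lens, a dome 64 mm in diameter and 25 mm high, on top of the riser. Origin at the centre of its underside.
- tin: Bystander: round nickel screw tin, 55 mm in diameter and 23 mm high, on top of the riser. Origin at the centre of its underside.
- tray_back (a point): Middle of the upper edge of the tray's back wall, on its outer face (48 mm behind and 24 mm above the tray's origin). At least 40 mm are free between it and the riser's front at the start. A slow push of 1 to 4 N (about 30 mm/s) here from behind, or on the inside of the front wall, slides the tray. Seated, it has 2 mm of play each way and lies 2 mm below the drawer's rims.
Things that resemble listed ones, but are neither listed nor needed, are in the scene too. Several things have the shape of the tray; the one meant has the colours described above.

How it is judged:
On the way:
1. the tray has dropped into its notches while the drawer still stands open (z of tray in the frame of tray_seat below 0.003 m and x of tray in the frame of tray_seat between -0.004 and 0.004 m and angle between tray's own z axis and vertical below 0.035 rad and value of joint drawer above 0.15 m), for 0.2 s.
At the end, for the whole second after the job is handed in: The drawer is shut to within 5 mm and still, and the tray lies at rest in its notches: within 4 mm of its seat along the drawer, within 3 mm in height, and level within 2 degrees (value of joint drawer below 0.005 m and velocity of joint drawer between -0.005 and 0.005 m/s and z of tray in the frame of tray_seat between -0.003 and 0.003 m and x of tray in the frame of tray_seat between -0.004 and 0.004 m and angle between tray's own z axis and vertical below 0.035 rad and linear speed of tray below 0.01 m/s); the robot touches nothing.
It fails at once if the tray was lifted (more than 6 mm above its height when riding on the runners) or tipped (height (world z) of tray above 0.05 m or angle between tray's own z axis and vertical above 0.26 rad).
It fails at once if the drawer was pushed in (under 150 mm out) while the tray was not down in its notches (value of joint drawer below 0.15 m and z of tray in the frame of tray_seat above 0.004 m).
It fails at once if the comb, file, lens or tin was moved more than 20 mm (distance of any of comb, file, lens, tin from where it was at the start of the episode above 0.02 m).
It also fails if it takes over 51 s, if anything falls off the work surface, if the arm or the gripper's body presses on something with over 40 N, if the wrist force passes 120 N, or if a joint passes its speed limit or range.

## Working session

There is one attempt and no reset: what is moved stays moved. The work goes in short steps, Python scripts to look and compute and a tool call to move; the robot and the scene stay as the last step left them, time stands still between calls to the robot, and variables do not carry over. Pictures are saved under pics/ and viewed, at most 10 in all, crops included, and the job is handed in when it is done.

Besides the shell and the picture viewer there is one more tool, called by a JSON object that holds its "api" and its "payload", one argument or row to a line. jog_arm: Moves the arm, as the interface text tells. Scaled input: -1 to 1 covers 0.15 m each way for a shift and 2 pi rad each way for a turn. Its arguments: {"type":"object","properties":{"plan":{"type":"array","items":{"type":"object","properties":{"offset":{"type":"array","items":{"type":"number","minimum":-1,"maximum":1}},"twist":{"type":"array","items":{"type":"number","minimum":-1,"maximum":1}},"fingers":{"type":"number"}}}},"newtons":{"type":"number"}},"required":["plan"]}

```bash
mkdir -p pics; ls
cat > h.py <<'E'
import numpy as np, cv2
from scipy.spatial.transform import Rotation as R
from cell import *
def rot(a):
    a=np.array(a,float)
    return a if a.shape==(3,3) else R.from_rotvec(a).as_matrix()
def ray(cam,rc,z,cal=None):
    "pixel (row,col) -> world point at height z"
    c=cal or calibration(cam); f=200/np.tan(np.radians(c["fov_y"])/2)
    d=rot(c["attitude"])@np.array([(rc[1]-c["cx"])/f,(rc[0]-c["cy"])/f,1]); p=np.array(c["position"])
    return p+d*(z-p[2])/d[2]
def proj(cam,P,cal=None):
    c=cal or calibration(cam); f=200/np.tan(np.radians(c["fov_y"])/2)
    q=rot(c["attitude"]).T@(np.array(P)-np.array(c["position"]))
    return np.array([c["cy"]+f*q[1]/q[2],c["cx"]+f*q[0]/q[2]])
def save(im,n): cv2.imwrite(f"pics/{n}.png",im[:,:,::-1])
E
python3 - <<'E'
from h import *
s=observe(); print(s["clock"],s["position"],s["ee_rot"],s["force"])
for cam in("top","scene"):
    c=calibration(cam); print(cam,c)
    save(get_image(cam),cam)
    for t,z in(("tray",.044),("tray_back",.068),("drawer_pull",.034),("tray_seat",.036),("riser",0),("comb",0),("file",0),("lens",.086),("tin",.086)):
        for r in landmark_of(t,cam)[:3]:
            rc=np.array(r["at"])*[400,640]; print(t,round(r["conf"],2),rc.round(1),ray(cam,rc,z,c).round(3))
E
```

```text
pics
0.0 [ 0.27147743 -0.56241535  0.24296039] [-3.06105088e+00 -7.00145448e-01  7.36445335e-04] [-0.25493251 -0.20937671  1.00011485]
top {'fov_y': 47.30749512615907, 'cx': 318.242761330512, 'cy': 197.07126162365043, 'position': array([0.32431089, 0.05305221, 1.1726516 ]), 'attitude': array([-2.13526304,  2.09667645, -0.16892061])}
tray 0.97 [190.9 202.8] [0.543 0.373 0.044]
tray 0.93 [297.3 178. ] [0.278 0.417 0.044]
tray 0.74 [185.6 357.8] [ 0.562 -0.019  0.044]
tray_back 0.95 [166.9 357.2] [ 0.605 -0.015  0.068]
tray_back 0.69 [201.9 202.1] [0.51  0.366 0.068]
tray_back 0.64 [302.2 399.4] [ 0.279 -0.116  0.068]
drawer_pull 0.8 [241.3 363.3] [ 0.423 -0.034  0.034]
tray_seat 0.71 [205.7 358.1] [ 0.513 -0.02   0.036]
riser 0.79 [154.2 358. ] [ 0.657 -0.022  0.   ]
comb 0.59 [191.5 272.5] [0.552 0.202 0.   ]
comb 0.18 [119.9 375.5] [ 0.753 -0.068  0.   ]
file 0.66 [178.1 444.6] [ 0.595 -0.248  0.   ]
lens 0.68 [112.7 330.9] [0.739 0.052 0.086]
tin 0.62 [119.2 375.7] [ 0.723 -0.06   0.086]
scene {'fov_y': 57.39414259408597, 'cx': 319.50306004049935, 'cy': 200.8403388679033, 'position': array([0.92065238, 0.71317215, 0.87309448]), 'attitude': array([-0.77120682, -2.62712642,  1.06877576])}
tray 0.77 [199.7 289.8] [ 0.571 -0.025  0.044]
tray 0.74 [150.9 334.2] [ 0.314 -0.153  0.044]
tray 0.73 [300.2 371. ] [0.573 0.393 0.044]
tray_back 0.76 [224.2 396.3] [0.372 0.25  0.068]
tray_back 0.73 [272.8 468.4] [0.325 0.476 0.068]
tray_back 0.69 [199.3 276.3] [ 0.616 -0.028  0.068]
drawer_pull 0.85 [181.7 325.4] [ 0.425 -0.042  0.034]
drawer_pull 0.71 [229.1 252.5] [0.721 0.013 0.034]
tray_seat 0.82 [195.2 304.3] [ 0.518 -0.024  0.036]
riser 0.72 [221.1 263.2] [ 0.67  -0.027  0.   ]
comb 0.5 [218.3 262.9] [ 0.665 -0.038  0.   ]
comb 0.46 [251.7 330.7] [0.556 0.188 0.   ]
file 0.77 [175.8 252.1] [ 0.607 -0.242  0.   ]
lens 0.9 [228.5 253.7] [0.729 0.056 0.086]
tin 0.61 [202.9 235.9] [ 0.731 -0.064  0.086]
```

View pics/top.png

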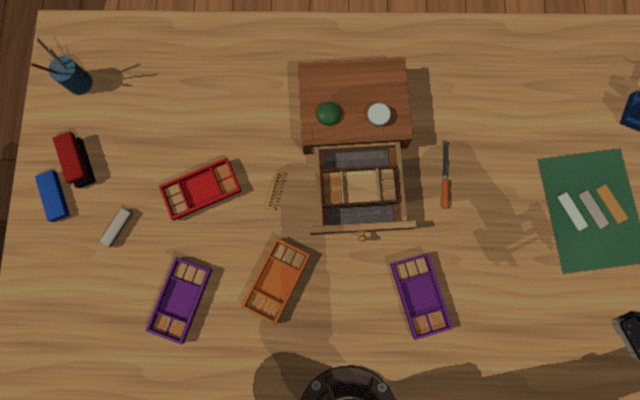

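View pics/scene.png

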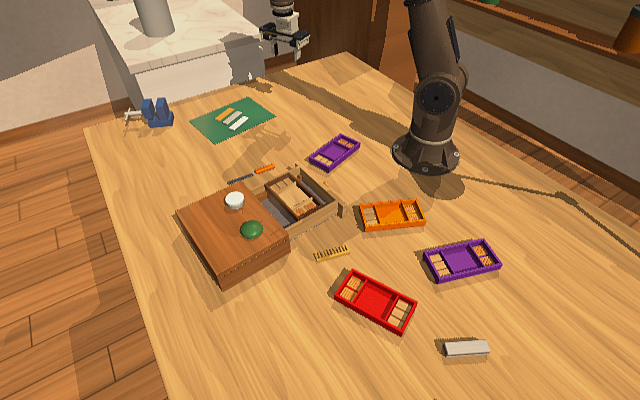

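The pictures show the dark tray in the open drawer at top (358,186) and scene (295,195). Four look-alikes share its shape, at top pixels red (202,190), purple (180,298), orange (278,280) and purple (420,295). Only the one in the drawer is dark wood, so I choose that. Next I'll get the riser's yaw and a close crop.

Run:
```python
from h import *
im=get_image("top"); c=calibration("top")
save(cv2.resize(im[45:250,285:430],None,fx=2.9,fy=2.9,interpolation=cv2.INTER_CUBIC),"crop")
for t,z in(("riser",.086),("drawer",.06),("tray",.068)):
    for r in regions_of(t,"top")[:6]:
        m=r["region"].astype(np.uint8); rr,cc=np.nonzero(m)
        # hull -> plane at z
        h=cv2.convexHull(np.c_[cc,rr].astype(np.int32))[:,0]
        w=np.array([ray("top",(v,u),z,c)[:2] for u,v in h],np.float32)
        b=cv2.minAreaRect(w*1000)
        print(t,round(r["conf"],2),b,[ (round(x),round(y)) for x,y in cv2.boxPoints(b)])
```

```text
riser 0.91 ((652.0296020507812, -15.7091064453125), (465.4598388671875, 276.3495178222656), 4.429696083068848) [(409, 104), (431, -171), (895, -135), (873, 140)]
drawer 0.9 ((543.7581787109375, -23.179595947265625), (244.2110137939453, 261.7475891113281), 4.096810817718506) [(413, 99), (431, -162), (675, -145), (656, 116)]
tray 0.95 ((272.6293029785156, 405.8436584472656), (99.12744903564453, 185.54486083984375), 71.59099578857422) [(169, 388), (345, 330), (376, 424), (200, 482)]
tray 0.82 ((294.7100524902344, -166.548828125), (183.96987915039062, 96.23125457763672), 17.40397834777832) [(193, -148), (221, -240), (397, -185), (368, -93)]
tray 0.79 ((322.75091552734375, 176.021240234375), (95.63190460205078, 186.7853546142578), 64.40841674804688) [(218, 173), (386, 93), (428, 179), (259, 259)]
tray 0.73 ((542.132568359375, 372.7106018066406), (103.6751937866211, 187.89675903320312), 24.567726135253906) [(456, 437), (534, 266), (628, 309), (550, 480)]
tray 0.57 ((555.71142578125, -22.389671325683594), (98.99593353271484, 189.23004150390625), 4.662111759185791) [(499, 68), (514, -121), (613, -113), (597, 76)]
```

View pics/crop.png

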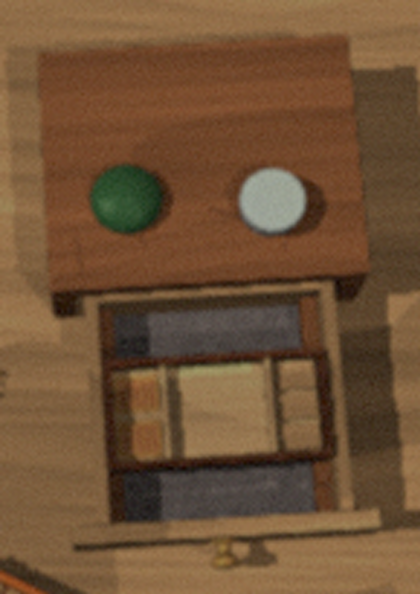

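The crop confirms it: a dark-walled tray lying across the drawer, with its bay empty in the middle (crop about (220,410)). The drawer yaw is about 4.4°. I'll push on the inside of the front wall, so the fingers stay away from the riser.

```bash
cat >> h.py <<'E'
YAW=np.radians(4.4)
def to(P,yaw=YAW):
    s=observe(); Rt=rot(s["ee_rot"]); d=Rt.T@(np.array(P)-s["position"])/.15
    G=R.from_euler("z",yaw).as_matrix()@np.diag([1,-1,-1.])
    tw=R.from_matrix(Rt.T@G).as_rotvec()/(2*np.pi)
    print("t",s["clock"],"pos",np.round(s["position"],4),"offset",d.round(3),"twist",tw.round(4),"F",np.round(s["force"],1))
E
python3 -c "
from h import *
to([.556,-.022,.14])"
```

```text
t 1.2 pos [ 0.2717 -0.5629  0.2437] offset [ 3.274 -2.423  0.691] twist [0.     0.     0.0594] F [-0.2 -0.5 -0. ]
```

{"api": "jog_arm", "payload": {
  "plan": [
    {"offset": [1,-0.74,0],"twist": [0,0,0],"fingers": -0.4},
    {"offset": [1,-0.74,0],"twist": [0,0,0],"fingers": -0.4},
    {"offset": [1,-0.74,0],"twist": [0,0,0],"fingers": -0.4},
    {"offset": [1,-0.74,0],"twist": [0,0,0],"fingers": -0.4},
    {"offset": [1,-0.74,0],"twist": [0,0,0],"fingers": -0.4}
  ]
}}

```text
clock: 1.82
position: [0.3585, -0.3981, 0.244]
ee_rot: [3.062, 0.701, -0.0]
force: [-0.7, -0.4, -0.3]
width: 0.505
gripper_force: 0.0
```

{"api": "jog_arm", "payload": {
  "plan": [
    {"offset": [1,-0.74,0],"twist": [0,0,0],"fingers": -0.4},
    {"offset": [1,-0.74,0],"twist": [0,0,0],"fingers": -0.4},
    {"offset": [1,-0.74,0],"twist": [0,0,0],"fingers": -0.4},
    {"offset": [1,-0.74,0],"twist": [0,0,0],"fingers": -0.4},
    {"offset": [1,-0.74,0],"twist": [0,0,0],"fingers": -0.4}
  ]
}}

```text
clock: 2.45
position: [0.4449, -0.2342, 0.2436]
ee_rot: [3.063, 0.698, -0.001]
force: [-0.7, -0.2, -0.2]
width: 0.299
gripper_force: 0.0
```

{"api": "jog_arm", "payload": {
  "plan": [
    {"offset": [1,-0.74,0],"twist": [0,0,0.06],"fingers": -0.4},
    {"offset": [1,-0.74,0],"twist": [0,0,0.06],"fingers": -0.4},
    {"offset": [1,-0.74,0],"twist": [0,0,0.06],"fingers": -0.4},
    {"offset": [1,-0.74,0],"twist": [0,0,0.06],"fingers": -0.4},
    {"offset": [1,-0.74,0],"twist": [0,0,0.06],"fingers": -0.4},
    {"offset": [1,-0.74,0],"twist": [0,0,0.06],"fingers": -0.4}
  ]
}}

```text
clock: 3.2
position: [0.5315, -0.0704, 0.2436]
ee_rot: [3.139, 0.108, -0.001]
force: [-0.1, 0.1, 0.1]
width: 0.299
gripper_force: 0.0
```

```bash
python3 -c "
from h import *
to([.556,-.022,.14])
save(get_image('wrist'),'w1'); c=calibration('wrist'); print(c['position'])
for t,z in(('tray',.044),('tray_back',.068),('drawer_pull',.034),('tray_seat',.036)):
    for r in landmark_of(t,'wrist')[:2]:
        rc=np.array(r['at'])*[400,640]; print(t,round(r['conf'],2),rc.round(1),ray('wrist',rc,z,c).round(3))
"
```

```text
t 3.2 pos [ 0.5315 -0.0704  0.2436] offset [ 0.186 -0.311  0.69 ] twist [ 0.0002  0.0001 -0.0013] F [-0.1  0.1  0.1]
[ 0.60654083 -0.06549532  0.38518258]
tray 0.89 [307.  117.6] [0.349 0.159 0.044]
tray_back 0.81 [ 92.8 260.9] [ 0.613 -0.016  0.068]
tray_back 0.8 [302.3  69. ] [0.37  0.198 0.068]
tray_seat 0.7 [119.  468.1] [ 0.602 -0.231  0.036]
tray_seat 0.62 [ 97.3 264.1] [ 0.609 -0.014  0.036]
```

View pics/w1.png

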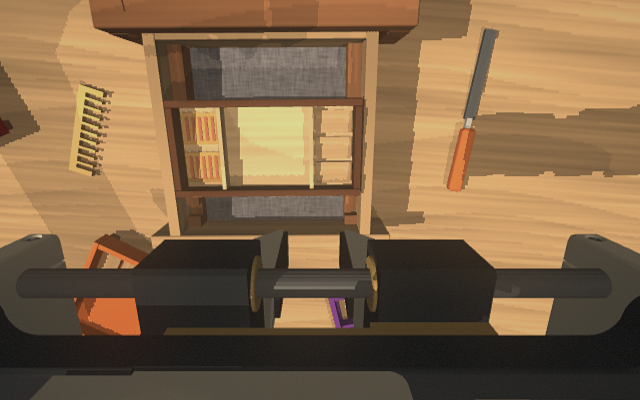

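The wrist view shows the tray's back edge at about (265,102), its front edge at about (268,191), and the bay between columns 228 and 309 at row 147. The fingers are at the bottom.

```bash
python3 -c "
from h import *
Rz=np.array([[np.cos(YAW),np.sin(YAW)],[-np.sin(YAW),np.cos(YAW)]])
for n,rc,z in(('back',(101,265),.068),('front',(191,268),.068),('bayL',(147,228),.068),('bayR',(147,309),.068),('frontpanel top inner',(226,272),.062),('trayL',(190,176),.068),('trayR',(190,365),.068)):
    p=ray('wrist',rc,z); print(n,p.round(4),(Rz@p[:2]).round(4))
to([.562,-.018,.14])"
```

```text
back [ 0.6061 -0.0177  0.068 ] [ 0.6029 -0.0642]
front [ 0.5175 -0.0233  0.068 ] [ 0.5142 -0.063 ]
bayL [0.5598 0.0175 0.068 ] [ 0.5595 -0.0255]
bayR [ 0.5655 -0.0624  0.068 ] [ 0.559  -0.1056]
frontpanel top inner [ 0.4769 -0.0281  0.062 ] [ 0.4733 -0.0646]
trayL [0.5119 0.0709 0.068 ] [0.5159 0.0315]
trayR [ 0.5256 -0.1227  0.068 ] [ 0.5146 -0.1627]
t 3.45 pos [ 0.5319 -0.0685  0.2438] offset [ 0.224 -0.322  0.692] twist [ 0.0001 -0.     -0.0009] F [-0.  -0.1  0.2]
```

```bash
python3 -c "
from h import *
to([.561,-.022,.12]);to([.561,-.022,.07])"
```

```text
t 3.45 pos [ 0.5319 -0.0685  0.2438] offset [ 0.215 -0.296  0.825] twist [ 0.0001 -0.     -0.0009] F [-0.  -0.1  0.2]
t 3.45 pos [ 0.5319 -0.0685  0.2438] offset [ 0.215 -0.296  1.159] twist [ 0.0001 -0.     -0.0009] F [-0.  -0.1  0.2]
```

{"api": "jog_arm", "payload": {
  "plan": [
    {"offset": [0.215,-0.3,0.3],"twist": [0,0,-0.001],"fingers": -0.6},
    {"offset": [0.215,-0.3,0.6],"twist": [0,0,-0.001],"fingers": -0.6},
    {"offset": [0.215,-0.3,0.8],"twist": [0,0,-0.001],"fingers": -0.6},
    {"offset": [0.215,-0.3,0.82],"twist": [0,0,-0.001],"fingers": -0.6},
    {"offset": [0.215,-0.3,0.82],"twist": [0,0,-0.001],"fingers": -0.6}
  ]
}}

```text
clock: 4.08
position: [0.5617, -0.0205, 0.1217]
ee_rot: [3.139, 0.123, 0.002]
force: [0.0, 0.1, 0.0]
width: 0.205
gripper_force: 0.0
```

{"api": "jog_arm", "payload": {
  "plan": [
    {"offset": [0,0,0.1],"twist": [0,0,0],"fingers": -0.6},
    {"offset": [0,0,0.2],"twist": [0,0,0],"fingers": -0.6},
    {"offset": [0,0,0.28],"twist": [0,0,0],"fingers": -0.6},
    {"offset": [0,0,0.33],"twist": [0,0,0],"fingers": -0.6},
    {"offset": [0,0,0.33],"twist": [0,0,0],"fingers": -0.6},
    {"offset": [0,0,0.33],"twist": [0,0,0],"fingers": -0.6}
  ]
}}

```text
clock: 4.82
position: [0.5614, -0.0201, 0.0715]
ee_rot: [-3.139, -0.124, -0.001]
force: [-0.4, -0.1, 0.6]
width: 0.2
gripper_force: 0.0
```

```bash
python3 -c "
from h import *
to([.561,-.022,.07])"
```

```text
t 4.825 pos [ 0.5614 -0.0201  0.0715] offset [-0.004  0.013  0.01 ] twist [ 0.     -0.0001  0.0004] F [-0.4 -0.1  0.6]
```

{"api": "jog_arm", "payload": {
  "plan": [
    {"offset": [-0.05,0,0.01],"twist": [0,0,0],"fingers": -0.6},
    {"offset": [-0.1,0,0.01],"twist": [0,0,0],"fingers": -0.6},
    {"offset": [-0.15,0,0.01],"twist": [0,0,0],"fingers": -0.6},
    {"offset": [-0.17,0,0.01],"twist": [0,0,0],"fingers": -0.6},
    {"offset": [-0.19,0,0.01],"twist": [0,0,0],"fingers": -0.6},
    {"offset": [-0.21,0,0.01],"twist": [0,0,0],"fingers": -0.6},
    {"offset": [-0.23,0,0.01],"twist": [0,0,0],"fingers": -0.6},
    {"offset": [-0.25,0,0.01],"twist": [0,0,0],"fingers": -0.6},
    {"offset": [-0.27,0,0.01],"twist": [0,0,0],"fingers": -0.6},
    {"offset": [-0.29,0,0.01],"twist": [0,0,0],"fingers": -0.6}
  ]
}}

```text
clock: 6.08
position: [0.5177, -0.0236, 0.0698]
ee_rot: [3.139, 0.124, 0.0]
force: [2.1, -0.6, -1.2]
width: 0.201
gripper_force: 0.8
```

{"api": "jog_arm", "payload": {
  "plan": [
    {"offset": [-0.02,0,0],"twist": [0,0,0],"fingers": -0.6},
    {"offset": [-0.04,0,0],"twist": [0,0,0],"fingers": -0.6},
    {"offset": [-0.06,0,0],"twist": [0,0,0],"fingers": -0.6}
  ]
}}

```text
clock: 6.45
position: [0.5086, -0.0243, 0.0698]
ee_rot: [3.139, 0.124, 0.0]
force: [1.2, -0.4, 0.8]
width: 0.199
gripper_force: 0.9
```

{"api": "jog_arm", "payload": {
  "plan": [
    {"offset": [-0.02,0,0],"twist": [0,0,0],"fingers": -0.6},
    {"offset": [-0.035,0,0],"twist": [0,0,0],"fingers": -0.6}
  ]
}}

```text
clock: 6.7
position: [0.5034, -0.0247, 0.0698]
ee_rot: [3.139, 0.124, 0.0]
force: [2.1, -0.7, -0.3]
width: 0.197
gripper_force: 0.9
```

```bash
python3 -c "
from h import *
to([.561,-.022,.07])
save(get_image('wrist'),'w2')"
```

```text
t 6.7 pos [ 0.5034 -0.0247  0.0698] offset [ 0.384  0.012 -0.002] twist [ 0.     -0.      0.0003] F [ 2.1 -0.7 -0.3]
```

View pics/w2.png

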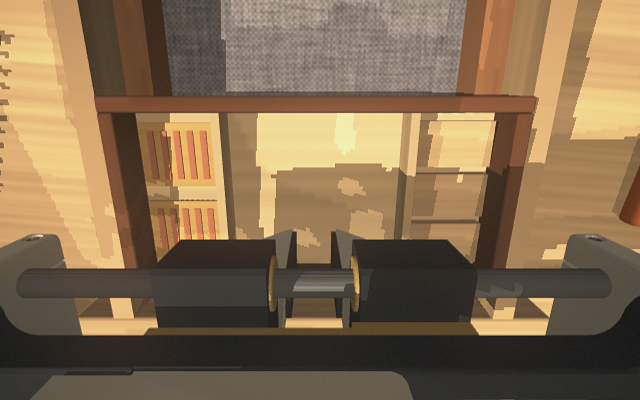

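The view shows the tray's back edge at row 97 with the runner visible behind it. It's still riding, so I'll keep pushing in short steps.

{"api": "jog_arm", "payload": {
  "plan": [
    {"offset": [-0.02,0,0],"twist": [0,0,0],"fingers": -0.6},
    {"offset": [-0.035,0,0],"twist": [0,0,0],"fingers": -0.6}
  ]
}}

```text
clock: 7.0
position: [0.4982, -0.0251, 0.0698]
ee_rot: [3.139, 0.124, 0.0]
force: [2.4, -0.5, -0.2]
width: 0.202
gripper_force: 0.9
```

{"api": "jog_arm", "payload": {
  "plan": [
    {"offset": [-0.02,0,0],"twist": [0,0,0],"fingers": -0.6},
    {"offset": [-0.03,0,0],"twist": [0,0,0],"fingers": -0.6}
  ]
}}

```text
clock: 7.25
position: [0.4933, -0.0256, 0.0696]
ee_rot: [3.139, 0.124, -0.001]
force: [1.5, 0.0, 0.1]
width: 0.198
gripper_force: 0.7
```

```bash
python3 -c "
from h import *
to([.561,-.022,.07])
im=get_image('wrist');save(im,'w3')
c=calibration('wrist')
for col in (150,250,315,400,500): print(col, im[80:120:2,col].sum(1))
"
```

```text
t 7.25 pos [ 0.4933 -0.0256  0.0696] offset [ 0.452  0.012 -0.003] twist [0.     0.0001 0.0003] F [1.5 0.  0.1]
150 [219 222 223 227 218 218 222 221 191 232 237 243 247 251 255 250 317 348
 347 345]
250 [390 415 342 383 410 399 438 328 208 246 258 264 267 269 278 265 295 389
 388 388]
315 [419 456 424 456 444 326 289 261 234 265 276 279 286 287 298 282 455 616
 609 613]
400 [421 474 413 395 440 365 253 249 209 263 270 272 276 279 282 275 329 456
 447 448]
500 [358 355 360 364 365 367 366 229 190 277 291 288 296 294 297 293 209 200
 194 197]
```

{"api": "jog_arm", "payload": {
  "plan": [
    {"offset": [-0.02,0,0],"twist": [0,0,0],"fingers": -0.6},
    {"offset": [-0.03,0,0],"twist": [0,0,0],"fingers": -0.6}
  ]
}}

```text
clock: 7.55
position: [0.4911, -0.0256, 0.0701]
ee_rot: [-3.139, -0.124, -0.006]
force: [9.0, 0.8, -6.6]
width: 0.197
gripper_force: 4.3
```

{"api": "jog_arm", "payload": {
  "plan": [
    {"offset": [-0.015,0,0],"twist": [0,0,0],"fingers": -0.6},
    {"offset": [-0.02,0,0],"twist": [0,0,0],"fingers": -0.6}
  ]
}}

```text
clock: 7.8
position: [0.491, -0.0256, 0.0706]
ee_rot: [-3.138, -0.124, -0.014]
force: [15.1, -0.1, -9.7]
width: 0.201
gripper_force: 7.6
```

```bash
python3 -c "
from h import *
to([.561,-.022,.07])
im=get_image('wrist');save(im,'w4')
for col in (150,500): print(col, im[80:120:2,col].sum(1))
"
```

```text
t 7.8 pos [ 0.491  -0.0256  0.0706] offset [0.467 0.013 0.008] twist [-0.     -0.0014  0.0004] F [15.1 -0.1 -9.7]
150 [217 219 216 217 212 213 218 210 199 240 239 237 247 251 254 191 352 346
 342 346]
500 [355 358 362 362 367 378 392 188 191 283 288 290 287 294 291 286 197 198
 199 202]
```

{"api": "jog_arm", "payload": {
  "plan": [
    {"offset": [0.05,0,0],"twist": [0,0,0],"fingers": -0.6},
    {"offset": [0.07,0,0],"twist": [0,0,0],"fingers": -0.6},
    {"offset": [0.07,0,0],"twist": [0,0,0],"fingers": -0.6}
  ]
}}

```text
clock: 8.22
position: [0.4964, -0.0252, 0.0695]
ee_rot: [3.139, 0.124, -0.002]
force: [0.1, 0.0, 0.7]
width: 0.196
gripper_force: 0.0
```

```bash
python3 -c "
from h import *
to([.561,-.022,.07])
c=calibration('wrist'); im=get_image('wrist');save(im,'w5')
for x in (.565,.568,.571):
  for z in (.06,.068):
    P=R.from_euler('z',YAW).as_matrix()@np.array([x,-.065,z]); print(x,z,proj('wrist',P,c))
"
```

```text
t 8.225 pos [ 0.4964 -0.0252  0.0695] offset [ 0.431  0.013 -0.004] twist [0.     0.0002 0.0004] F [0.1 0.  0.7]
0.565 0.06 [110.6275806  316.24653146]
0.565 0.068 [111.03347285 316.40407471]
0.568 0.06 [103.78695596 316.27383465]
0.568 0.068 [103.81285846 316.43385973]
0.571 0.06 [ 96.86730682 316.30145325]
0.571 0.068 [ 96.5041378  316.46400819]
```

View pics/w5.png

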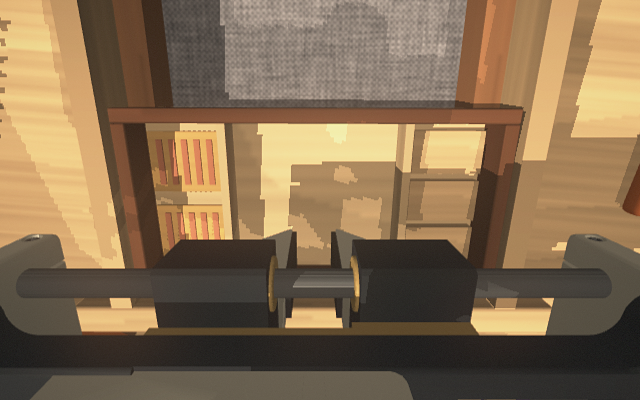

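The tray's back edge now spans columns 108–524, against 95–537 before. It's 6 % smaller, which is about 8 mm lower, and it looks level, so it has dropped into its notches. I'll raise the hand and go in front of the pull.

{"api": "jog_arm", "payload": {
  "plan": [
    {"offset": [0,0,-0.2],"twist": [0,0,0],"fingers": -0.6},
    {"offset": [0,0,-0.5],"twist": [0,0,0],"fingers": -1},
    {"offset": [0,0,-0.8],"twist": [0,0,0],"fingers": -1},
    {"offset": [-0.4,0,-0.8],"twist": [0,0,0],"fingers": -1},
    {"offset": [-0.8,0,-0.8],"twist": [0,0,0],"fingers": -1},
    {"offset": [-0.8,0,-0.8],"twist": [0,0,0],"fingers": -1},
    {"offset": [-0.8,0,-0.8],"twist": [0,0,0],"fingers": -1}
  ]
}}

```text
clock: 9.15
position: [0.3777, -0.0347, 0.1901]
ee_rot: [3.139, 0.124, 0.002]
force: [-0.1, -0.0, 0.7]
width: 0.003
gripper_force: 0.0
```

```bash
python3 -c "
from h import *
for cam in ('wrist','top','scene'):
    c=calibration(cam); im=get_image(cam); save(im,'p_'+cam)
    for t,z in (('drawer_pull',.034),('tray',.036),('tray_back',.06)):
      for r in landmark_of(t,cam)[:4]:
        rc=np.array(r['at'])*[400,640]; p=ray(cam,rc,z,c); print(cam,t,round(r['conf'],2),rc.round(1),p.round(3),(R.from_euler('z',-YAW).apply(p)).round(3))
to([.41,-.035,.17])"
```

```text
wrist drawer_pull 0.75 [131.7 314. ] [ 0.428 -0.032  0.034] [ 0.425 -0.065  0.034]
wrist tray 0.83 [261.4 430.9] [ 0.308 -0.161  0.036] [ 0.294 -0.184  0.036]
wrist tray 0.77 [213.  104.3] [0.335 0.166 0.036] [0.346 0.14  0.036]
wrist tray 0.76 [ 14.2 314.6] [ 0.524 -0.025  0.036] [ 0.52  -0.065  0.036]
wrist tray_back 0.69 [197.5  43.7] [0.355 0.202 0.06 ] [0.369 0.175 0.06 ]
top drawer_pull 0.57 [242.2 361. ] [ 0.421 -0.028  0.034] [ 0.418 -0.06   0.034]
top drawer_pull 0.49 [174.6 445. ] [ 0.597 -0.241  0.034] [ 0.576 -0.286  0.034]
top tray 0.86 [280.6 276.8] [0.323 0.178 0.036] [0.336 0.153 0.036]
top tray 0.71 [201.7 360.2] [ 0.523 -0.025  0.036] [ 0.519 -0.065  0.036]
top tray 0.64 [192.6 204.6] [0.54  0.371 0.036] [0.567 0.328 0.036]
top tray 0.64 [299.4 176.8] [0.273 0.422 0.036] [0.304 0.4   0.036]
top tray_back 0.87 [296.7 159.5] [0.279 0.456 0.06 ] [0.313 0.433 0.06 ]
top tray_back 0.64 [203.  204.2] [0.509 0.363 0.06 ] [0.535 0.323 0.06 ]
top tray_back 0.63 [271.9 257.4] [0.343 0.223 0.06 ] [0.359 0.196 0.06 ]
top tray_back 0.59 [183.6 359. ] [ 0.564 -0.02   0.06 ] [ 0.561 -0.064  0.06 ]
scene drawer_pull 0.94 [183.3 327.8] [ 0.422 -0.031  0.034] [ 0.419 -0.063  0.034]
scene tray 0.94 [302.1 373.1] [0.568 0.397 0.036] [0.597 0.352 0.036]
scene tray 0.88 [266.  461.1] [0.301 0.441 0.036] [0.334 0.417 0.036]
scene tray 0.8 [151.8 337.1] [ 0.302 -0.152  0.036] [ 0.29  -0.174  0.036]
scene tray 0.71 [202.  236.2] [ 0.717 -0.116  0.036] [ 0.705 -0.171  0.036]
scene tray_back 0.71 [285.5 383.3] [0.528 0.383 0.06 ] [0.556 0.342 0.06 ]
scene tray_back 0.7 [273.2 469. ] [0.319 0.475 0.06 ] [0.354 0.449 0.06 ]
scene tray_back 0.69 [222.9 395.3] [0.366 0.241 0.06 ] [0.383 0.212 0.06 ]
scene tray_back 0.64 [195.5 289.5] [ 0.57  -0.027  0.06 ] [ 0.566 -0.071  0.06 ]
t 9.75 pos [ 0.3773 -0.0347  0.1897] offset [0.217 0.019 0.131] twist [0.     0.     0.0004] F [ 0.3 -0.3  1.1]
```

View pics/p_wrist.png

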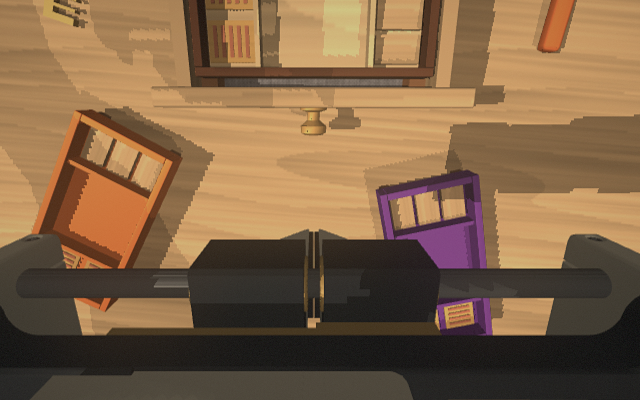

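The pull shows at (314,132), right ahead of the shut fingers, and the tray sits down in the drawer. I'll go down to knob height and then push.

{"api": "jog_arm", "payload": {
  "plan": [
    {"offset": [0,0,0.3],"twist": [0,0,0],"fingers": -1},
    {"offset": [0,0,0.6],"twist": [0,0,0],"fingers": -1},
    {"offset": [0,0,0.9],"twist": [0,0,0],"fingers": -1},
    {"offset": [0,0,0.99],"twist": [0,0,0],"fingers": -1},
    {"offset": [0,0,0.99],"twist": [0,0,0],"fingers": -1},
    {"offset": [0,0,0.99],"twist": [0,0,0],"fingers": -1},
    {"offset": [0.1,0,0.99],"twist": [0,0,0],"fingers": -1},
    {"offset": [0.18,0,0.99],"twist": [0,0,0],"fingers": -1},
    {"offset": [0.21,0,0.99],"twist": [0,0,0],"fingers": -1},
    {"offset": [0.24,0,0.99],"twist": [0,0,0],"fingers": -1},
    {"offset": [0.27,0,0.99],"twist": [0,0,0],"fingers": -1}
  ]
}}

```text
clock: 11.12
position: [0.4167, -0.0316, 0.041]
ee_rot: [3.139, 0.124, -0.003]
force: [-4.3, -1.4, 1.6]
width: 0.002
gripper_force: 1.6
```

{"api": "jog_arm", "payload": {
  "plan": [
    {"offset": [0.03,0,0],"twist": [0,0,0],"fingers": -1},
    {"offset": [0.07,0,0],"twist": [0,0,0],"fingers": -1},
    {"offset": [0.11,0,0],"twist": [0,0,0],"fingers": -1},
    {"offset": [0.16,0,0],"twist": [0,0,0],"fingers": -1},
    {"offset": [0.21,0,0],"twist": [0,0,0],"fingers": -1},
    {"offset": [0.26,0,0],"twist": [0,0,0],"fingers": -1},
    {"offset": [0.31,0,0],"twist": [0,0,0],"fingers": -1},
    {"offset": [0.36,0,0],"twist": [0,0,0],"fingers": -1},
    {"offset": [0.41,0,0],"twist": [0,0,0],"fingers": -1},
    {"offset": [0.46,0,0],"twist": [0,0,0],"fingers": -1},
    {"offset": [0.51,0,0],"twist": [0,0,0],"fingers": -1},
    {"offset": [0.56,0,0],"twist": [0,0,0],"fingers": -1},
    {"offset": [0.61,0,0],"twist": [0,0,0],"fingers": -1},
    {"offset": [0.66,0,0],"twist": [0,0,0],"fingers": -1},
    {"offset": [0.71,0,0],"twist": [0,0,0],"fingers": -1},
    {"offset": [0.76,0,0],"twist": [0,0,0],"fingers": -1},
    {"offset": [0.81,0,0],"twist": [0,0,0],"fingers": -1},
    {"offset": [0.85,0,0],"twist": [0,0,0],"fingers": -1},
    {"offset": [0.88,0,0],"twist": [0,0,0],"fingers": -1},
    {"offset": [0.9,0,0],"twist": [0,0,0],"fingers": -1}
  ]
}}

```text
clock: 13.62
position: [0.5525, -0.0207, 0.0413]
ee_rot: [-3.139, -0.124, -0.0]
force: [-2.9, -2.4, 1.1]
width: 0.002
gripper_force: 1.6
```

{"api": "jog_arm", "payload": {
  "plan": [
    {"offset": [0.03,0,0],"twist": [0,0,0],"fingers": -1},
    {"offset": [0.06,0,0],"twist": [0,0,0],"fingers": -1},
    {"offset": [0.09,0,0],"twist": [0,0,0],"fingers": -1},
    {"offset": [0.12,0,0],"twist": [0,0,0],"fingers": -1},
    {"offset": [0.15,0,0],"twist": [0,0,0],"fingers": -1},
    {"offset": [0.18,0,0],"twist": [0,0,0],"fingers": -1},
    {"offset": [0.21,0,0],"twist": [0,0,0],"fingers": -1},
    {"offset": [0.24,0,0],"twist": [0,0,0],"fingers": -1},
    {"offset": [0.26,0,0],"twist": [0,0,0],"fingers": -1}
  ]
}}

```text
clock: 14.75
position: [0.5914, -0.0177, 0.0412]
ee_rot: [-3.139, -0.124, -0.0]
force: [-2.5, -0.5, 2.0]
width: 0.001
gripper_force: 1.5
```

{"api": "jog_arm", "payload": {
  "plan": [
    {"offset": [0.025,0,0],"twist": [0,0,0],"fingers": -1},
    {"offset": [0.05,0,0],"twist": [0,0,0],"fingers": -1},
    {"offset": [0.065,0,0],"twist": [0,0,0],"fingers": -1}
  ]
}}

```text
clock: 15.12
position: [0.601, -0.0169, 0.0412]
ee_rot: [-3.139, -0.124, -0.0]
force: [-2.4, -1.0, 1.5]
width: 0.003
gripper_force: 1.5
```

{"api": "jog_arm", "payload": {
  "plan": [
    {"offset": [0.015,0,0],"twist": [0,0,0],"fingers": -1},
    {"offset": [0.03,0,0],"twist": [0,0,0],"fingers": -1}
  ]
}}

```text
clock: 15.38
position: [0.6053, -0.0166, 0.0412]
ee_rot: [3.139, 0.124, -0.0]
force: [-2.6, -0.4, 0.8]
width: 0.007
gripper_force: 1.5
```

{"api": "jog_arm", "payload": {
  "plan": [
    {"offset": [0.015,0,0],"twist": [0,0,0],"fingers": -1},
    {"offset": [0.03,0,0],"twist": [0,0,0],"fingers": -1}
  ]
}}

```text
clock: 15.62
position: [0.6098, -0.0163, 0.0412]
ee_rot: [3.139, 0.124, -0.0]
force: [-3.7, -1.6, 0.5]
width: 0.008
gripper_force: 1.5
```

{"api": "jog_arm", "payload": {
  "plan": [
    {"offset": [0.015,0,0],"twist": [0,0,0],"fingers": -1},
    {"offset": [0.025,0,0],"twist": [0,0,0],"fingers": -1}
  ]
}}

```text
clock: 15.88
position: [0.6136, -0.0159, 0.0412]
ee_rot: [-3.139, -0.124, -0.0]
force: [-2.9, -1.3, 1.2]
width: 0.006
gripper_force: 1.5
```

{"api": "jog_arm", "payload": {
  "plan": [
    {"offset": [0.015,0,0],"twist": [0,0,0],"fingers": -1},
    {"offset": [0.025,0,0],"twist": [0,0,0],"fingers": -1}
  ]
}}

```text
clock: 16.12
position: [0.6143, -0.016, 0.0409]
ee_rot: [3.139, 0.124, -0.009]
force: [-15.5, -1.0, 11.9]
width: 0.005
gripper_force: 8.1
```

{"api": "jog_arm", "payload": {
  "plan": [
    {"offset": [0.01,0,0],"twist": [0,0,0],"fingers": -1},
    {"offset": [0.02,0,0],"twist": [0,0,0],"fingers": -1}
  ]
}}

```text
clock: 16.38
position: [0.6144, -0.0159, 0.0406]
ee_rot: [3.138, 0.124, -0.018]
force: [-24.1, -2.2, 19.8]
width: 0.004
gripper_force: 12.6
```

Force rises sharply at the stop, so the drawer is shut. I'll back away, rise and check.

{"api": "jog_arm", "payload": {
  "plan": [
    {"offset": [-0.05,0,0],"twist": [0,0,0],"fingers": -1},
    {"offset": [-0.2,0,0],"twist": [0,0,0],"fingers": -1},
    {"offset": [-0.5,0,0],"twist": [0,0,0],"fingers": -1},
    {"offset": [-0.8,0,-0.2],"twist": [0,0,0],"fingers": -1},
    {"offset": [-0.8,0,-0.6],"twist": [0,0,0],"fingers": -1},
    {"offset": [-0.8,0,-1],"twist": [0,0,0],"fingers": -1},
    {"offset": [-0.8,0,-1],"twist": [0,0,0],"fingers": -1},
    {"offset": [-0.8,0,-1],"twist": [0,0,0],"fingers": -1}
  ]
}}

```text
clock: 17.38
position: [0.5011, -0.0248, 0.1915]
ee_rot: [3.139, 0.124, 0.003]
force: [0.3, 0.3, -1.3]
width: 0.008
gripper_force: 0.0
```

```bash
python3 -c "
from h import *
to([.41,-.035,.17]); c=calibration('top'); a=get_image('wrist'); b=get_image('top')
for t,z in (('drawer_pull',.034),('comb',0),('file',0),('lens',.086),('tin',.086)):
  for r in landmark_of(t,'top')[:2]:
    print(t,round(r['conf'],2),ray('top',np.array(r['at'])*[400,640],z,c).round(3))
k=cv2.resize(b[45:250,240:470],(640,570))
save(np.vstack([a,k])[:, :] if 0 else k,'end_top'); save(a,'end_w')"
```

```text
t 17.375 pos [ 0.5011 -0.0248  0.1915] offset [-0.611  0.02   0.142] twist [ 0.     -0.0003  0.0004] F [ 0.3  0.3 -1.3]
drawer_pull 0.79 [ 0.62  -0.017  0.034]
drawer_pull 0.69 [0.547 0.191 0.034]
file 0.76 [ 0.601 -0.255  0.   ]
lens 0.57 [0.736 0.051 0.086]
tin 0.78 [ 0.726 -0.057  0.086]
```

View pics/end_w.png

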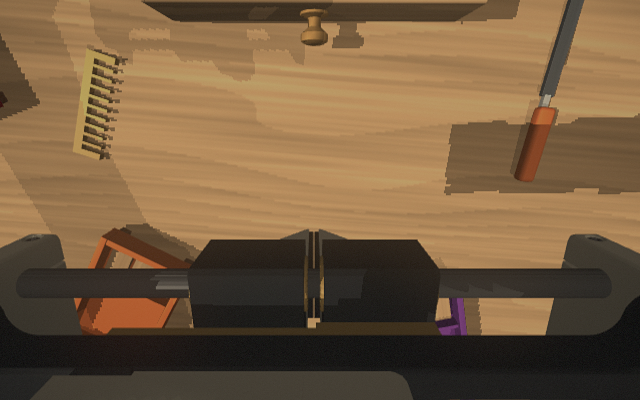

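View pics/end_top.png

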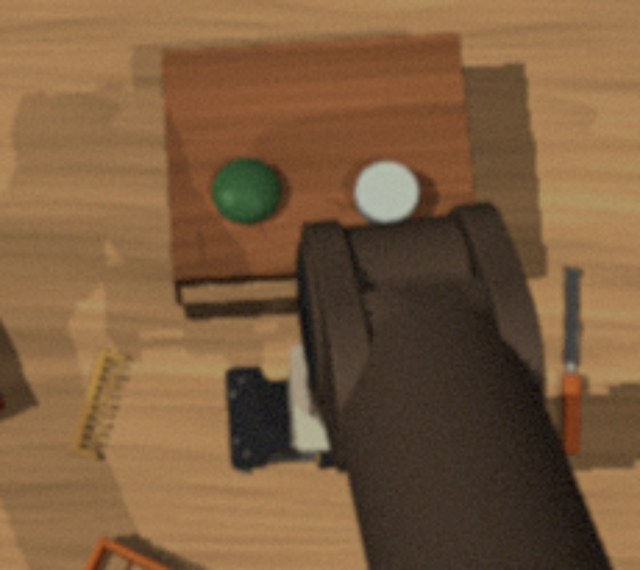

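The wrist view shows the shut drawer front with its knob at (314,30), and the comb and file undisturbed. The top view shows the front flush against the riser, with the lens and tin in place and the hand clear.

```bash
python3 -c "
from cell import *
print(sign_off())"
```

```text
the job is handed in; nothing more can be done
None
```

I pushed the tray forward until it dropped into its notches with the drawer still open, then pushed the drawer shut to its hard stop, left the comb, file, lens and tin in place, moved the hand clear and handed the job in at about 18 s; the judge returned no verdict.

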